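Find the rocking corner and press its shim flat

TASK

One corner of the aluminium plate rocks, and it must stand solid before the next test cylinder goes on it. With the closed fingers press down on its corners, one after another, until you find the one that gives way, let it come back up, then press the tab of that corner's steel shim down flat. Leave the other three shims standing up, do not grasp, lift or shift the plate, and leave the things round about alone.

Things in the scene. Friction and masses are not known exactly. Their poses are not given: they have to be found in the camera images.
- frame: fixed grey foot frame under the plate, two rails along its y, 170 x 326 mm over all; origin at its middle on the table, x roughly away from the robot, y to the left (turned by up to about 13 degrees); it carries four alike posts that bear the plate, four shims and four witness pins. Which corner has the springy post changes from run to run
- plate: loose aluminium plate, 150 (x) x 200 (y) x 10 mm, 1 kg, low steel disc in its middle (72 mm across, 4 high). Lies level on four posts; origin at the centre of its underside, 32 mm above the table, axes as the frame's. One corner rocks: pressed over its post with 4 to 6 N it sinks 4 mm, stops, and springs back when let go (the opposite corner rises meanwhile). The other three do not sink.
- corner_1 (a point): place to press, on the plate's top face over the post (62 mm in x and 80 mm in y from the middle) of its far left corner (+x, +y of the frame), 42 mm above the table at rest; moves with the plate. Its shim is shim_1
- corner_2 (a point): place to press, on the plate's top face over the post (62 mm in x and 80 mm in y from the middle) of its far right corner (+x, -y of the frame), 42 mm above the table at rest; moves with the plate. Its shim is shim_2
- corner_3 (a point): place to press, on the plate's top face over the post (62 mm in x and 80 mm in y from the middle) of its near right corner (-x, -y of the frame), 42 mm above the table at rest; moves with the plate. Its shim is shim_3
- corner_4 (a point): place to press, on the plate's top face over the post (62 mm in x and 80 mm in y from the middle) of its near left corner (-x, +y of the frame), 42 mm above the table at rest; moves with the plate. Its shim is shim_4
- shim_1 (a joint): the far left corner's shim, a steel strip 24 x 4 mm hinged at the plate's edge (hinge 108 mm out from the frame's middle, 26 mm up); its tab reaches 50 mm beyond the hinge to the frame's +y. In rad: 0 to 0.05 = tab up at 23 degrees, 0.40 = flat (level, end stop). Stiff: 4 to 5 N on the tab turns it, and it stays where left. Flat, its heel takes up that corner's play
- shim_1_tab (a point): point on the top face of the tab of shim_1, 36 mm out from its hinge: place to press it. About 42 mm above the table when up, 28 mm when flat; moves with the tab
- shim_2 (a joint): the far right corner's shim, a steel strip 24 x 4 mm hinged at the plate's edge (hinge 108 mm out from the frame's middle, 26 mm up); its tab reaches 50 mm beyond the hinge to the frame's -y. In rad: 0 to 0.05 = tab up at 23 degrees, 0.40 = flat (level, end stop). Stiff: 4 to 5 N on the tab turns it, and it stays where left. Flat, its heel takes up that corner's play
- shim_2_tab (a point): point on the top face of the tab of shim_2, 36 mm out from its hinge: place to press it. About 42 mm above the table when up, 28 mm when flat; moves with the tab
- shim_3 (a joint): the near right corner's shim, a steel strip 24 x 4 mm hinged at the plate's edge (hinge 108 mm out from the frame's middle, 26 mm up); its tab reaches 50 mm beyond the hinge to the frame's -y. In rad: 0 to 0.05 = tab up at 23 degrees, 0.40 = flat (level, end stop). Stiff: 4 to 5 N on the tab turns it, and it stays where left. Flat, its heel takes up that corner's play
- shim_3_tab (a point): point on the top face of the tab of shim_3, 36 mm out from its hinge: place to press it. About 42 mm above the table when up, 28 mm when flat; moves with the tab
- shim_4 (a joint): the near left corner's shim, a steel strip 24 x 4 mm hinged at the plate's edge (hinge 108 mm out from the frame's middle, 26 mm up); its tab reaches 50 mm beyond the hinge to the frame's +y. In rad: 0 to 0.05 = tab up at 23 degrees, 0.40 = flat (level, end stop). Stiff: 4 to 5 N on the tab turns it, and it stays where left. Flat, its heel takes up that corner's play
- shim_4_tab (a point): point on the top face of the tab of shim_4, 36 mm out from its hinge: place to press it. About 42 mm above the table when up, 28 mm when flat; moves with the tab
- pin_1 (a joint): brass witness pin, 5 mm thick, upright in the frame under the plate's far left corner, touching its underside. In m: 0 = up, as at the start; pushed down about 0.004 when that corner sinks, and it stays down (about 0.6 N of friction). Not to be handled
- pin_2 (a joint): brass witness pin, 5 mm thick, upright in the frame under the plate's far right corner, touching its underside. In m: 0 = up, as at the start; pushed down about 0.004 when that corner sinks, and it stays down (about 0.6 N of friction). Not to be handled
- pin_3 (a joint): brass witness pin, 5 mm thick, upright in the frame under the plate's near right corner, touching its underside. In m: 0 = up, as at the start; pushed down about 0.004 when that corner sinks, and it stays down (about 0.6 N of friction). Not to be handled
- pin_4 (a joint): brass witness pin, 5 mm thick, upright in the frame under the plate's near left corner, touching its underside. In m: 0 = up, as at the start; pushed down about 0.004 when that corner sinks, and it stays down (about 0.6 N of friction). Not to be handled
- moisture_tin: lidded white round tin, 55 mm across, 34 mm high, left of the frame; loose bystander, origin at the centre of its underside
- loading_pad: brass block, 34 x 34 x 20 mm, behind the frame; loose bystander, origin at the centre of its underside
- cap_screw: lying steel cap screw, 28 mm long, 9 mm thick, in front of the frame; loose bystander, origin at the centre of its underside
- spatula: wooden-handled spatula, 192 mm long, lying right of the frame; loose bystander, origin at the centre of its underside
- beaker: small empty beaker, 45 mm across, 61 mm high, far left; loose bystander, origin at the centre of its underside
Not all that is in view belongs to the job. Several things have the shape of the plate; the one meant has the colours described above.

How it is judged (in metres and radians):
On the way, in this order (a step that is already met when the one before it is completed fails the run):
1. the rocking corner is pressed down with the fingers, so that the plate tilts and the pin under it is pushed down (value of joint any of pin_1, pin_2, pin_3, pin_4 above 0.002 m and angle between plate's own z axis and vertical above 0.02 rad and contact force between the fingers and plate above 1 N), for 0.05 s.
2. the plate is let come back level (angle between plate's own z axis and vertical below 0.012 rad), for 0.1 s.
3. the shim of that corner is pressed flat (((value of joint pin_1 above 0.002 m and value of joint shim_1 above 0.34 rad) or (value of joint pin_2 above 0.002 m and value of joint shim_2 above 0.34 rad) or (value of joint pin_3 above 0.002 m and value of joint shim_3 above 0.34 rad) or (value of joint pin_4 above 0.002 m and value of joint shim_4 above 0.34 rad))), for 0.2 s.
At the end, for the whole second after the job is handed in: The shim of the rocking corner (its pin pushed down over 2 mm) is flat (over 0.34 of 0.40 rad), the other three up (below 0.2), the plate at rest on its posts, level within 0.8 degrees, within 10 mm and 0.08 rad of its place on the frame, and no bystander has moved over 20 mm (((value of joint pin_1 above 0.002 m and value of joint shim_1 above 0.34 rad) or (value of joint pin_2 above 0.002 m and value of joint shim_2 above 0.34 rad) or (value of joint pin_3 above 0.002 m and value of joint shim_3 above 0.34 rad) or (value of joint pin_4 above 0.002 m and value of joint shim_4 above 0.34 rad)) and (value of joint pin_1 above 0.002 m or value of joint shim_1 below 0.2 rad) and (value of joint pin_2 above 0.002 m or value of joint shim_2 below 0.2 rad) and (value of joint pin_3 above 0.002 m or value of joint shim_3 below 0.2 rad) and (value of joint pin_4 above 0.002 m or value of joint shim_4 below 0.2 rad) and horizontal distance between plate and frame below 0.01 m and angle between the x axis of plate and the x axis of frame, either way round below 0.08 rad and angle between plate's own z axis and vertical below 0.014 rad and height (world z) of plate between 0.028 and 0.036 m and linear speed of plate below 0.01 m/s and distance of each of moisture_tin, loading_pad, cap_screw, spatula, beaker from where it was at the start of the episode below 0.02 m); the robot touches nothing.
It fails at once if the shim of a corner that has not been found to rock is pushed down (more than half way; its pin still up) (not ((value of joint pin_1 above 0.002 m or value of joint shim_1 below 0.2 rad) and (value of joint pin_2 above 0.002 m or value of joint shim_2 below 0.2 rad) and (value of joint pin_3 above 0.002 m or value of joint shim_3 below 0.2 rad) and (value of joint pin_4 above 0.002 m or value of joint shim_4 below 0.2 rad))).
It fails at once if the plate is lifted, carried or pushed out of place (height (world z) of plate above 0.042 m or horizontal distance between plate and frame above 0.015 m or angle between the x axis of plate and the x axis of frame, either way round above 0.12 rad).
It fails at once if a bystander is disturbed (moved more than 20 mm) (distance of any of moisture_tin, loading_pad, cap_screw, spatula, beaker from where it was at the start of the episode above 0.02 m).
It also fails if it takes over 54 s, if anything falls off the work surface, if the arm or the gripper's body presses on something with over 40 N, if the wrist force passes 120 N, or if a joint passes its speed limit or range.

ROBOT

A 6-joint arm with a two-finger parallel gripper is mounted at the origin on the work surface; the furniture and walls round the work are solid. World frame = base frame: x ahead of the robot, y to its left, z up, the work surface at z = 0. Lengths are in mm, angles in rad, forces in N, time in s.
With the tool pointing down it reaches from about 275 to 750 mm from the base axis. Payload 10.2 kg.
Tool frame: the origin (TCP) lies at the very end of the fingers, on their centre line; the grasp point (between the pads) lies 19 mm behind it; z points along the fingers, y is the line along which they close (so a half turn about z gives the same grasp; the last joint's range is limited). The gripper opens to 85 mm and grips with 20 to 120 N. Pads are 22 mm wide; open, the fingers measure 114 mm over their backs; the gripper's body (76 mm by 85 mm) begins 54 mm behind the grasp point. The pads swing forward as they close: fully open they stand 13 mm farther back than shut.
Start: joints at [-0.223, 0.313, 1.498, -0, 1.331, -0.223], TCP at [525.006, -0.013, 191.594] pointing down, gripper open.
Joint ranges: [-2.94, 2.94], [-0.97, 2.17], [0.19, 2.56], [-1.23, 4.37], [0.02, 3.11], [-2.88, 2.88]. Speed limits (rad/s): [2.39, 2.39, 3.01, 3.14, 3.14, 3.14].

INTERFACE

Orientations are given as a unit quaternion [w, x, y, z].
In Python, from rig import ctrl gives the robot as it stands.
- The arm moves only by the shell command python3 -m inch 'ROWS' [OPENING] [FORCE]. ROWS is text: rows parted by semicolons, each of 6 numbers parted by spaces: the shift along the tool's x, y, z in mm, then the turn, a rotation vector about the tool's x, y, z in units of 6 degrees (1.0 is 6 degrees). A call has exactly 10 rows; each row shifts and turns the commanded pose from where the row before left it, along the tool's axes as they then stand; what a row does not reach is not made up. A row lasts 1/12 s, in which the tool goes at most 41.7 mm and 7.16 degrees, less where a joint would pass 70% of its speed; a pose out of reach is approached as far as the arm can. A call with a gripper value outside its range is refused whole. OPENING is the opening, from 0 (shut) to 1 (fully open), set as the call begins (- or left out, the last holds). The fingers move at their own pace and stop on an object; FORCE is the grip in N (left out, the last holds). Time passes only in rows, so rows that do not move let the fingers close, or fill a call up. It gives the time, the measured TCP pose, the force, the opening and the grip force at its end, in the units of the state.
- ctrl.sense(): the state, without advancing time (a new reading comes with each control period).
- ctrl.capture(name): name is "scene" or "side" or "wrist"; returns a dict with "image" (480x640x3 uint8, red, green, blue), "intrinsics" (3x3 intrinsics, pixels), "rvec" (rotation vector, rad) and "tvec" (3), from world to camera coordinates, as OpenCV has them. Camera axes: x right, y down, z forward; pixel columns grow to the right and rows downward; lengths in mm; the calibration is good to about 2 mm. The wrist camera is an equidistant fisheye: a pixel r from the principal point sees the ray r / f radians off the axis. A picture is of the moment at which its call begins. There is no depth.
- ctrl.finish_job(): hands the job in; it is judged then, once.
The state is a dict: "time_s": time; "joints": joint angles; "dq": joint speeds; "tau": joint torques, N m; "eef_pos": TCP position; "ee_rot": TCP orientation; "force": force on the tool from outside, world axes, zero at the start; "wrist_torque": the same for the moment, N m; "grip_width": opening from 0.0 (shut) to 1.0 (fully open); "grip_force": force on a finger pad.
Only numpy, scipy, OpenCV 4.12 (cv2) and the standard library are available. Lean on these libraries where they do the work, as an engineer would, in place of code of your own. Each camera call takes 0.05 s, during which the arm holds its last target. There are 200 camera calls.

## Working session

There is one attempt and no reset: what is moved stays moved. The work goes in short steps, Python scripts to look and compute and a shell command to move; the robot and the scene stay as the last step left them, time stands still between calls to the robot, and variables do not carry over. Pictures are saved under pics/ and viewed, at most 10 in all, crops included, and the job is handed in when it is done.

```bash
ls; mkdir -p pics; python3 - <<'E'
from rig import ctrl
import cv2,pickle
for n in("scene","side"):
    c=ctrl.capture(n);cv2.imwrite(f"pics/{n}0.png",c["image"][:,:,::-1]);pickle.dump(c,open(f"{n}0.pkl","wb"))
s=ctrl.sense();print(s)
E
```

```text
pics
{'time_s': 0.1, 'joints': array([-2.23379202e-01,  3.13393307e-01,  1.49835775e+00,  2.96904408e-05,
        1.33100476e+00, -2.23416269e-01]), 'dq': array([ 5.04117619e-04, -1.66155058e-03, -7.19276670e-04,  7.48876387e-04,
        5.14090685e-04, -2.76669717e-05]), 'tau': array([ 2.30574413e-03, -4.12899542e+01, -2.60142785e+01, -1.81123951e-04,
        3.02137116e-03,  1.15447833e-05]), 'eef_pos': array([5.24727086e+02, 6.94760255e-02, 1.91093975e+02]), 'ee_rot': array([-4.99811931e-04,  7.07096055e-01,  7.07117267e-01, -2.97712255e-04]), 'force': array([-0.6200108 ,  0.0572844 ,  0.41987894]), 'wrist_torque': array([-0.00511263,  0.04803498, -0.05979511]), 'grip_force': 0.0, 'grip_width': 0.9993409805758485}
```

View pics/scene0.png

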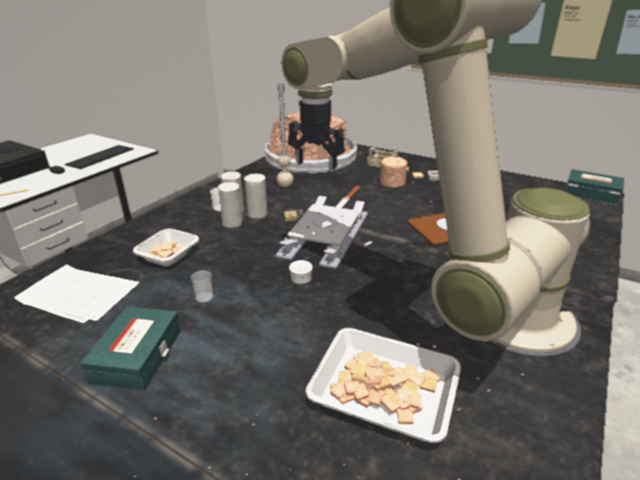

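View pics/side0.png

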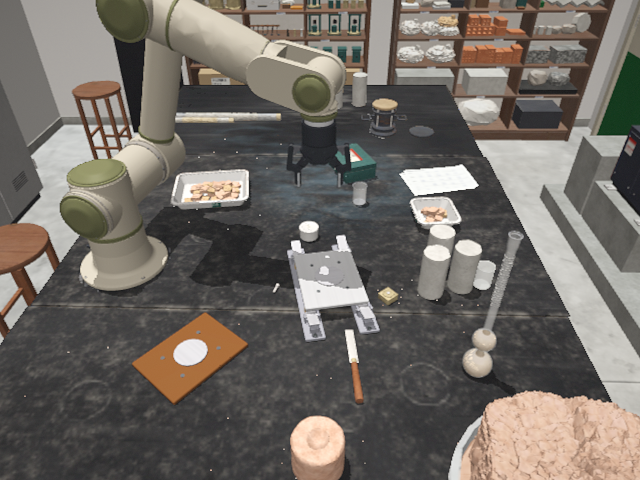

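The scene view shows the grey plate at about (328,228). In the side view it is at about (330,278), with its rails running from (315,330) to (340,240). Next I'll enlarge the side view and look through the wrist camera.

```bash
cat > h.py <<'E'
import numpy as np,cv2
def ray(c,uv,fish=False):
    K=np.array(c["intrinsics"],float);R=cv2.Rodrigues(np.array(c["rvec"],float))[0];t=np.array(c["tvec"],float).ravel()
    x=(uv[0]-K[0,2])/K[0,0];y=(uv[1]-K[1,2])/K[1,1]
    if fish:
        r=np.hypot(x,y);d=np.array([np.sin(r)*x/r,np.sin(r)*y/r,np.cos(r)]) if r>1e-9 else np.array([0,0,1.])
    else: d=np.array([x,y,1.])
    return -R.T@t,R.T@d
def onz(c,uv,z,fish=False):
    o,d=ray(c,uv,fish);return (o+d*(z-o[2])/d[2])[:2].round(1)
E
python3 - <<'E'
from rig import ctrl
import cv2,pickle
from h import *
c=ctrl.capture("wrist");cv2.imwrite("pics/wrist0.png",c["image"][:,:,::-1]);pickle.dump(c,open("wrist0.pkl","wb"))
print(c["intrinsics"],ray(c,(320,240),True))
c=pickle.load(open("side0.pkl","rb"))
im=c["image"][215:355,260:420,::-1]
cv2.imwrite("pics/side0c.png",cv2.resize(im,None,fx=5,fy=4.2857,interpolation=cv2.INTER_CUBIC))
cv2.imwrite("pics/side0c.png",cv2.resize(im,None,fx=4,fy=4,interpolation=cv2.INTER_CUBIC))
E
```

```text
[[371.64829954   0.         317.36041584]
 [  0.         371.64829954 240.89497021]
 [  0.           0.           1.        ]] (array([525.38648901,  73.39969167, 373.06801508]), array([ 0.00661094, -0.28595964, -0.95821886]))
```

View pics/wrist0.png

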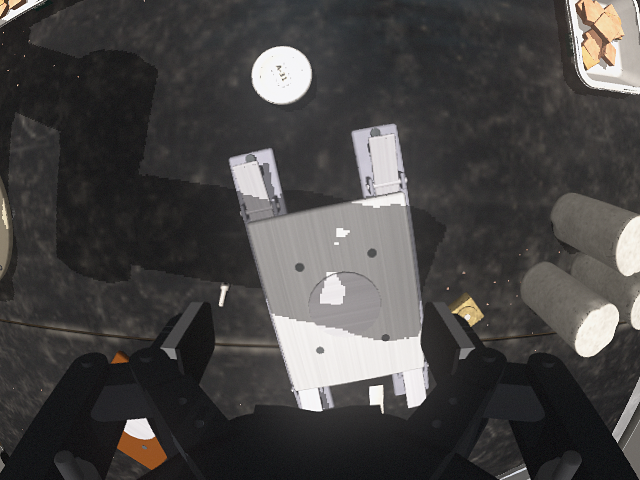

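View pics/side0c.png

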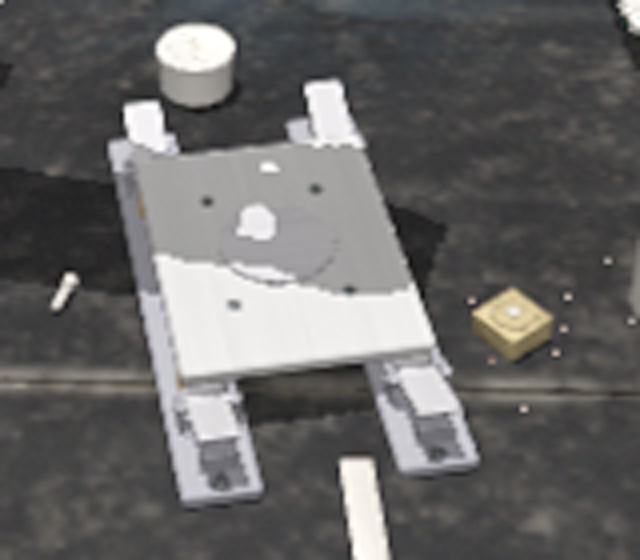

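The wrist picture has +y at the top and +x to the right. The plate's top corners are at about (246,219), (407,193), (427,374) and (292,390).

```bash
cat > m.py <<'E'
from h import *
def fit(cor,names="1234"):
    loc={'1':(75,100),'2':(75,-100),'3':(-75,-100),'4':(-75,100)}
    L=np.array([loc[n] for n in names],float);W=np.array(cor,float)
    a=(L-L.mean(0));b=(W-W.mean(0))
    th=np.arctan2((a[:,0]*b[:,1]-a[:,1]*b[:,0]).sum(),(a*b).sum())
    R=np.array([[np.cos(th),-np.sin(th)],[np.sin(th),np.cos(th)]])
    o=W.mean(0)-R@L.mean(0);print("res",(W-(L@R.T+o)).round(1).tolist());return o,th,R
E
python3 - <<'E'
import pickle
from m import *
w=pickle.load(open("wrist0.pkl","rb"));s=pickle.load(open("side0.pkl","rb"))
cw=[onz(w,p,42,True) for p in((407,193),(427,374),(292,390),(246,219))]
cs=[onz(s,(260+u/4,215+v/4),42) for u,v in((362,148),(438,352),(182,380),(135,158))]
for c in(cw,cs):
    o,th,R=fit(c);print(np.array(c).tolist(),o,np.degrees(th))
    for n,l in dict(c1=(62,80),c2=(62,-80),c3=(-62,-80),c4=(-62,80)).items(): print(n,(o+R@l).round(1))
    for sx,sy in((1,1),(1,-1),(-1,-1),(-1,1)): print([ (o+R@(sx*62,sy*141)).round(1)])
E
```

```text
res [[-2.0, 1.0], [5.1, -5.8], [-0.4, 2.3], [-2.7, 2.5]]
[[607.5, 19.7], [649.7, -184.0], [496.6, -202.2], [459.1, -5.1]] [553.225 -92.9  ] 10.124592577217117
c1 [600.2  -3.2]
c2 [ 628.3 -160.8]
c3 [ 506.3 -182.6]
c4 [478.1 -25. ]
[array([589.5,  56.8])]
[array([ 639. , -220.8])]
[array([ 517. , -242.6])]
[array([467.4,  35. ])]
res [[-2.2, -8.1], [1.2, 1.6], [3.0, 1.8], [-1.9, 4.7]]
[[607.1, 4.8], [645.9, -182.4], [500.1, -208.7], [459.8, -9.0]] [553.225 -98.825] 10.20072647319899
c1 [600.1  -9.1]
c2 [ 628.4 -166.6]
c3 [ 506.4 -188.5]
c4 [478.  -31.1]
[array([589.3,  50.9])]
[array([ 639.2, -226.6])]
[array([ 517.2, -248.6])]
[array([467.2,  29. ])]
```

```bash
python3 -m inch '-1 15 16 0 0 0;-1 15 16 0 0 0;-1 15 16 0 0 0;-1 15 16 0 0 0;-1 15 16 0 0 0;0 0 0 0 0 -0.56;0 0 0 0 0 -0.56;0 0 0 0 0 -0.56;0 0 0 0 0 0;0 0 0 0 0 0' 0 40; python3 - <<'E'
from rig import ctrl
import cv2,pickle
c=ctrl.capture("wrist");cv2.imwrite("pics/wrist1.png",c["image"][:,:,::-1]);pickle.dump(c,open("wrist1.pkl","wb"))
E
```

```text
time_s: 0.98
eef_pos: [599.9, -5.0, 111.4]
ee_rot: [-0.0, 0.643, 0.766, -0.0]
force: [0.6, 0.9, 0.0]
grip_width: 0.001
grip_force: 0.0
```

View pics/wrist1.png

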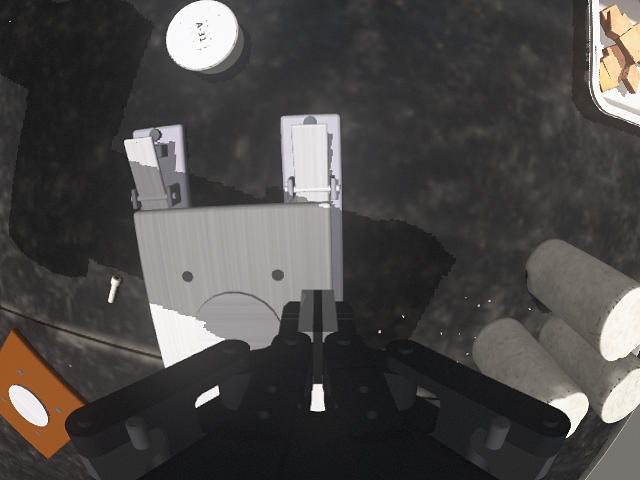

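The wrist view now shows the plate's left edge running from (135,211) to (330,203). Tab 1's end spans (291..326,124), tab 4's end is at about (125..152,140), and the tin is at (203,36).

```bash
python3 - <<'E'
import pickle
from m import *
w=pickle.load(open("wrist1.pkl","rb"))
a=onz(w,(330,203),42,True);b=onz(w,(135,211),42,True);d=a-b
print(a,b,np.hypot(*d),np.degrees(np.arctan2(d[1],d[0])))
o,th,R=fit([a,b],"14");print(o,np.degrees(th))
e1=onz(w,(308.5,124),47,True);e4=onz(w,(138.5,140),47,True);tin=onz(w,(203,36),34,True)
for n,p in dict(e1=e1,e4=e4,tin=tin).items(): print(n,p,(R.T@(p-o)).round(1))
for n,l in dict(c1=(62,80),c2=(62,-80),c3=(-62,-80),c4=(-62,80)).items(): print(n,(o+R@l).round(1))
print("tcp in plate",R.T@(np.array([599.9,-5])-o))
E
```

```text
[604.7  21. ] [461.9  -8. ] 145.71492716945653 11.479583007740699
res [[-2.1, -0.4], [2.1, 0.4]]
[553.20187317 -91.49956859] 11.479583007740699
e1 [581.1  71.6] [ 59.8 154.3]
e4 [462.9  45.7] [-61.2 152.4]
tin [495.3 125.5] [-13.6 224.2]
c1 [598.   -0.8]
c2 [ 629.9 -157.6]
c3 [ 508.4 -182.2]
c4 [476.5 -25.4]
tcp in plate [62.97899727 75.47540208]
```

```bash
python3 -m inch '2 0 10 0 0 -0.1;2 0 10 0 0 0;0 0 10 0 0 0;0 0 10 0 0 0;0 0 10 0 0 0;0 0 10 0 0 0;0 0 3 0 0 0;0 0 2 0 0 0;0 0 1 0 0 0;0 0 0 0 0 0';  python3 -m inch '0 0 0.5 0 0 0;0 0 0.5 0 0 0;0 0 0.5 0 0 0;0 0 0.5 0 0 0;0 0 0.5 0 0 0;0 0 0.5 0 0 0;0 0 0.5 0 0 0;0 0 0.5 0 0 0;0 0 0 0 0 0;0 0 0 0 0 0'
```

```text
time_s: 1.87
eef_pos: [599.5, -1.2, 45.8]
ee_rot: [0.0, 0.638, 0.77, 0.0]
force: [-0.1, 0.1, 0.1]
grip_width: -0.003
grip_force: 0.0
time_s: 2.7
eef_pos: [599.3, -1.1, 41.6]
ee_rot: [-0.0, 0.638, 0.77, -0.0]
force: [0.5, 0.4, 0.4]
grip_width: 0.001
grip_force: 0.0
```

```bash
python3 -m inch '0 0 0.3 0 0 0;0 0 0.3 0 0 0;0 0 0.3 0 0 0;0 0 0.3 0 0 0;0 0 0.3 0 0 0;0 0 0 0 0 0;0 0 0 0 0 0;0 0 0 0 0 0;0 0 0 0 0 0;0 0 0 0 0 0'
```

```text
time_s: 3.53
eef_pos: [599.3, -1.1, 40.1]
ee_rot: [0.0, 0.638, 0.77, 0.0]
force: [-1.0, 0.2, 0.1]
grip_width: -0.002
grip_force: 0.0
```

```bash
python3 -m inch '0 0 0.3 0 0 0;0 0 0.3 0 0 0;0 0 0.3 0 0 0;0 0 0.3 0 0 0;0 0 0.3 0 0 0;0 0 0 0 0 0;0 0 0 0 0 0;0 0 0 0 0 0;0 0 0 0 0 0;0 0 0 0 0 0'
```

```text
time_s: 4.37
eef_pos: [599.3, -1.1, 38.6]
ee_rot: [-0.0, 0.638, 0.77, -0.0]
force: [-0.2, -0.2, -0.1]
grip_width: 0.004
grip_force: 0.0
```

```bash
python3 - <<'E'
from rig import ctrl
import cv2,pickle
c=ctrl.capture("wrist");cv2.imwrite("pics/wrist2.png",c["image"][:,:,::-1]);pickle.dump(c,open("wrist2.pkl","wb"))
for i in range(5):
    ctrl.capture("side");print(ctrl.sense()["force"])
E
```

```text
[ 0.18713833 -1.15024926 -0.55533119]
[-0.28570424  0.38526039  0.43370166]
[ 0.27122507  0.27256318 -0.46533393]
[ 0.61602316 -0.17910038  0.70808377]
[-0.38672071 -0.89485616  1.00215326]
```

View pics/wrist2.png

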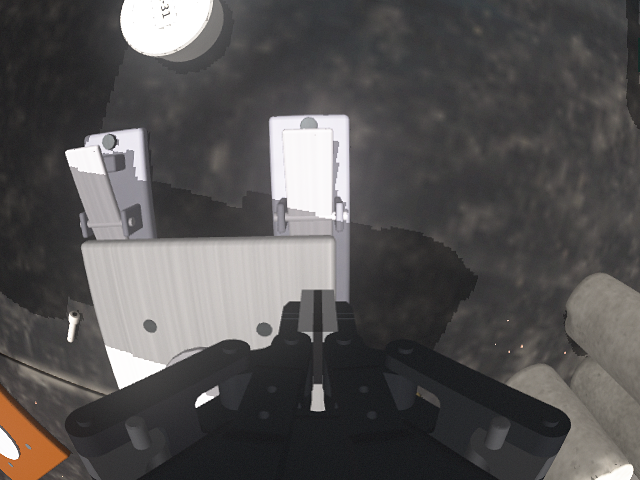

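```bash
python3 - <<'E'
import pickle
from m import *
w=pickle.load(open("wrist2.pkl","rb"))
R=cv2.Rodrigues(np.array(w["rvec"],float))[0];t=np.array(w["tvec"],float).ravel()
def proj(p):
    q=R@np.array(p,float)+t;th=np.arccos(q[2]/np.linalg.norm(q));f=w["intrinsics"][0][0]
    return (f*th*q[:2]/np.hypot(*q[:2])+[w["intrinsics"][0][2],w["intrinsics"][1][2]]).round(1)
print("cam",-R.T@t,"tcp px",proj([599.3,-1.1,38.6]))
for z in(32,38,42):
    a=onz(w,(334,237),z,True);b=onz(w,(82,243),z,True);d=a-b
    print(z,a,b,np.hypot(*d),np.degrees(np.arctan2(d[1],d[0])))
# tab width check
a=onz(w,(282,128),47,True);b=onz(w,(333,128),47,True);print(np.hypot(*(a-b)))
E
```

```text
cam [586.14769888  71.04766276 220.55997499] tcp px [316.3 274.5]
32 [605.  19.] [454.7 -13. ] 153.66876715845677 12.019237731331355
38 [604.4  20.6] [458.9 -10.3] 148.74494949409205 11.989834651167554
42 [604.   21.7] [461.7  -8.5] 145.46934384948605 11.981970255149783
23.478713763747816
```

```bash
for i in 1 ; do python3 -m inch '0 0 0.4 0 0 0;0 0 0.4 0 0 0;0 0 0.4 0 0 0;0 0 0.4 0 0 0;0 0 0.4 0 0 0;0 0 0 0 0 0;0 0 0 0 0 0;0 0 0 0 0 0;0 0 0 0 0 0;0 0 0 0 0 0'; done
python3 - <<'E'
from rig import ctrl
import cv2,pickle,numpy as np
c=ctrl.capture("side");pickle.dump(c,open("side1.pkl","wb"))
cv2.imwrite("pics/side1.png",cv2.resize(c["image"][185:335,260:460,::-1],None,fx=4,fy=4,interpolation=cv2.INTER_CUBIC))
E
```

```text
time_s: 5.5
eef_pos: [599.3, -1.1, 36.6]
ee_rot: [0.0, 0.638, 0.77, 0.0]
force: [-0.6, 0.2, -0.0]
grip_width: -0.0
grip_force: 0.0
```

View pics/side1.png

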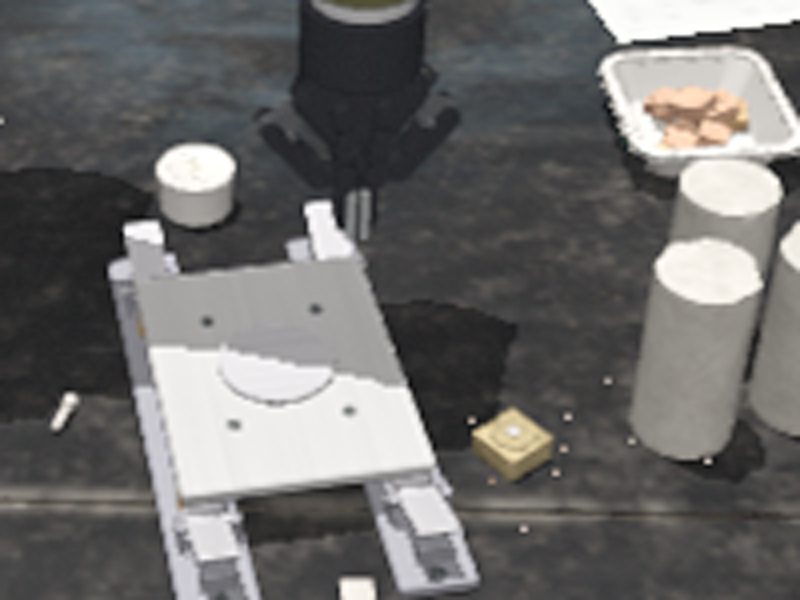

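```bash
python3 - <<'E'
import pickle
from m import *
s=pickle.load(open("side1.pkl","rb"));w=pickle.load(open("wrist2.pkl","rb"));s0=pickle.load(open("scene0.pkl","rb"))
P=np.array([[599.3,-1.1,36.6],[604,21,42],[461,-9,42],[553.2,-92,46],[599.3,-1.1,42]])
print(ray(s,(320,240)))
uv=cv2.projectPoints(P,np.array(s["rvec"]),np.array(s["tvec"]),np.array(s["intrinsics"]),None)[0][:,0]
print("side crop px",((uv-[260,185])*4).round(0))
# finger tip seen in side crop (358,238)
for z in(36.6,45,60): print(z,onz(s,(260+358/4,185+238/4),z))
# tin base-centre and lid: side, wrist
print("tin top side",onz(s,(260+197/4,185+165/4),34))
for n in("wrist0","wrist1","wrist2"):
    c=pickle.load(open(n+".pkl","rb"));print(n,onz(c,{"wrist0":(281.5,74),"wrist1":(203,35),"wrist2":(166,22)}[n],34,True))
# triangulate far-left plate corner side+wrist1
def tri(c1,u1,f1,c2,u2,f2):
    o1,d1=ray(c1,u1,f1);o2,d2=ray(c2,u2,f2);A=np.c_[d1,-d2];x=np.linalg.lstsq(A,o2-o1,rcond=None)[0]
    return ((o1+x[0]*d1+o2+x[1]*d2)/2).round(1),np.linalg.norm(o1+x[0]*d1-o2-x[1]*d2).round(1)
w1=pickle.load(open("wrist1.pkl","rb"))
print(tri(s,(260+362/4,185+260/4),False,w1,(330,203),True))
print(tri(s,(260+137/4,185+277/4),False,w1,(135,211),True))
print("fingertip tri",tri(s,(260+358/4,185+240/4),False,w,(318,292),True))
E
```

```text
(array([ 553.85436045, -987.9570011 ,  830.41566732]), array([-0.02100995,  0.79773131, -0.60311051]))
side crop px [[350. 280.]
 [357. 253.]
 [137. 278.]
 [278. 360.]
 [350. 273.]]
36.6 [605.6  43.8]
45 [605.   32.9]
60 [604.   13.4]
tin top side [494.1 129.3]
wrist0 [493.1 127.4]
wrist1 [495.1 126.2]
wrist2 [496.5 118.8]
(array([606.4,  20. ,  36.6]), np.float64(2.6))
(array([461.4,  -8. ,  41.8]), np.float64(0.7))
fingertip tri (array([601.6,   1.8,  67.1]), np.float64(4.0))
```

The fingertips are really about 28 mm above the stated TCP: triangulating gives a tip height of about 67 when the reported z is 36.6. They're still clear of the plate, so I'll keep going down and watch the force.

```bash
python3 -m inch '0 0 2 0 0 0;0 0 2 0 0 0;0 0 2 0 0 0;0 0 2 0 0 0;0 0 2 0 0 0;0 0 2 0 0 0;0 0 2 0 0 0;0 0 0.5 0 0 0;0 0 0 0 0 0;0 0 0 0 0 0';python3 -m inch '0 0 0.4 0 0 0;0 0 0.4 0 0 0;0 0 0.4 0 0 0;0 0 0.4 0 0 0;0 0 0.4 0 0 0;0 0 0 0 0 0;0 0 0 0 0 0;0 0 0 0 0 0;0 0 0 0 0 0;0 0 0 0 0 0'
```

```text
time_s: 6.38
eef_pos: [599.3, -1.1, 22.1]
ee_rot: [0.0, 0.638, 0.77, 0.0]
force: [0.8, 0.1, 0.1]
grip_width: 0.003
grip_force: 0.0
time_s: 7.22
eef_pos: [599.3, -1.1, 20.1]
ee_rot: [0.0, 0.638, 0.77, 0.0]
force: [0.4, 0.3, -0.5]
grip_width: -0.005
grip_force: 0.0
```

```bash
for i in 1; do python3 -m inch '0 0 0.4 0 0 0;0 0 0.4 0 0 0;0 0 0.4 0 0 0;0 0 0.4 0 0 0;0 0 0.4 0 0 0;0 0 0 0 0 0;0 0 0 0 0 0;0 0 0 0 0 0;0 0 0 0 0 0;0 0 0 0 0 0'; done; python3 -m inch '0 0 0.4 0 0 0;0 0 0.4 0 0 0;0 0 0.4 0 0 0;0 0 0.4 0 0 0;0 0 0.4 0 0 0;0 0 0 0 0 0;0 0 0 0 0 0;0 0 0 0 0 0;0 0 0 0 0 0;0 0 0 0 0 0'
```

```text
time_s: 8.05
eef_pos: [599.3, -1.1, 18.1]
ee_rot: [-0.0, 0.638, 0.77, 0.0]
force: [0.3, 0.1, -0.4]
grip_width: -0.001
grip_force: 0.0
time_s: 8.88
eef_pos: [599.3, -1.1, 16.1]
ee_rot: [-0.0, 0.638, 0.77, 0.0]
force: [-1.1, 0.8, -0.1]
grip_width: 0.005
grip_force: 0.0
```

```bash
python3 -m inch '0 0 0.4 0 0 0;0 0 0.4 0 0 0;0 0 0.4 0 0 0;0 0 0.4 0 0 0;0 0 0.4 0 0 0;0 0 0 0 0 0;0 0 0 0 0 0;0 0 0 0 0 0;0 0 0 0 0 0;0 0 0 0 0 0'
python3 - <<'E'
from rig import ctrl
import cv2,pickle,numpy as np
c=ctrl.capture("side");pickle.dump(c,open("side2.pkl","wb"));a=cv2.resize(c["image"][205:285,300:400,::-1],None,fx=4,fy=4,interpolation=cv2.INTER_CUBIC)
c=ctrl.capture("wrist");pickle.dump(c,open("wrist3.pkl","wb"));b=c["image"][100:420,120:520,::-1]
cv2.imwrite("pics/s2.png",np.hstack([a,b]))
E
```

```text
time_s: 9.72
eef_pos: [599.3, -1.1, 14.1]
ee_rot: [0.0, 0.638, 0.77, 0.0]
force: [0.0, -0.1, 0.4]
grip_width: 0.0
grip_force: 0.0
```

View pics/s2.png

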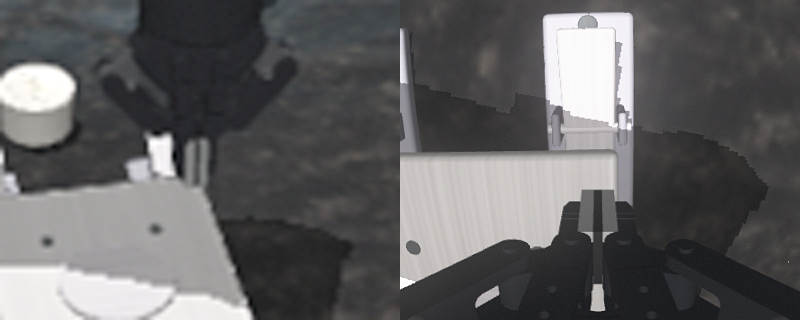

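```bash
python3 - <<'E'
import pickle
from m import *
def tri(c1,u1,f1,c2,u2,f2):
    o1,d1=ray(c1,u1,f1);o2,d2=ray(c2,u2,f2);A=np.c_[d1,-d2];x=np.linalg.lstsq(A,o2-o1,rcond=None)[0]
    return ((o1+x[0]*d1+o2+x[1]*d2)/2).round(1),np.linalg.norm(o1+x[0]*d1-o2-x[1]*d2).round(1)
s=pickle.load(open("side2.pkl","rb"));w=pickle.load(open("wrist3.pkl","rb"))
print("tip",tri(s,(300+197/4,205+186/4),False,w,(317,290),True))
print("corner",tri(s,(300+182/4,205+181/4),False,w,(336,252),True))
for z in (42,50): print(z,onz(w,(336,252),z,True),onz(w,(317,290),z,True),onz(s,(300+197/4,205+186/4),z))
E
```

```text
tip (array([601.3,   3.5,  44.4]), np.float64(4.9))
corner (array([599.5,  20.1,  36.2]), np.float64(9.9))
42 [603.8  22. ] [599.    2.5] [603.9   6.8]
50 [602.9  24.5] [598.3   6.1] [603.4  -3.3]
```

```bash
python3 -m inch '0 -2.5 0 0 0 0;0 -2.5 0 0 0 0;0 0 0.4 0 0 0;0 0 0.4 0 0 0;0 0 0.4 0 0 0;0 0 0.3 0 0 0;0 0 0 0 0 0;0 0 0 0 0 0;0 0 0 0 0 0;0 0 0 0 0 0';python3 -m inch '0 0 0.3 0 0 0;0 0 0.3 0 0 0;0 0 0.3 0 0 0;0 0 0.3 0 0 0;0 0 0.3 0 0 0;0 0 0 0 0 0;0 0 0 0 0 0;0 0 0 0 0 0;0 0 0 0 0 0;0 0 0 0 0 0'
```

```text
time_s: 10.65
eef_pos: [594.4, -2.0, 12.6]
ee_rot: [0.0, 0.638, 0.77, 0.0]
force: [-0.2, 0.1, -0.8]
grip_width: -0.001
grip_force: 0.0
time_s: 11.48
eef_pos: [594.4, -2.0, 11.1]
ee_rot: [-0.0, 0.638, 0.77, -0.0]
force: [0.1, -0.8, 0.4]
grip_width: 0.001
grip_force: 0.0
```

```bash
python3 -m inch '0 0 0.3 0 0 0;0 0 0.3 0 0 0;0 0 0.3 0 0 0;0 0 0.3 0 0 0;0 0 0.3 0 0 0;0 0 0 0 0 0;0 0 0 0 0 0;0 0 0 0 0 0;0 0 0 0 0 0;0 0 0 0 0 0'
```

```text
time_s: 12.32
eef_pos: [594.4, -2.0, 9.6]
ee_rot: [0.0, 0.638, 0.77, -0.0]
force: [0.8, -0.2, 0.3]
grip_width: -0.001
grip_force: 0.0
```

```bash
python3 -m inch '0 0 0.3 0 0 0;0 0 0.3 0 0 0;0 0 0.3 0 0 0;0 0 0.3 0 0 0;0 0 0.3 0 0 0;0 0 0.3 0 0 0;0 0 0.3 0 0 0;0 0 0 0 0 0;0 0 0 0 0 0;0 0 0 0 0 0'
```

```text
time_s: 13.15
eef_pos: [594.4, -2.0, 7.5]
ee_rot: [0.0, 0.638, 0.77, -0.0]
force: [0.4, -0.4, 0.3]
grip_width: -0.001
grip_force: 0.0
```

```bash
python3 - <<'E'
from rig import ctrl
import cv2,pickle
from m import *
c=ctrl.capture("side");pickle.dump(c,open("side3.pkl","wb"))
w=ctrl.capture("wrist");pickle.dump(w,open("wrist4.pkl","wb"))
print(ctrl.sense()["force"],ctrl.sense()["tau"].round(2))
for n in("side1","side2","side3"):
    a=pickle.load(open(n+".pkl","rb"))["image"].astype(int).mean(2)
    print(n);print(a[240:264,338:360].astype(int)) if n!="side1" else 0
E
```

```text
[0.59379209 0.23728715 0.61129525] [  0.   -51.92 -21.69  -0.     0.     0.  ]
side1
side2
[[255 248 246 248 214  78  37  39  50  99  92  80 125 116  60  40  59  71
   68  67  65  65]
 [248 241 240 244 212  79  34  38  85 131 115  72 121 121  71  40  59  66
   64  63  63  62]
 [242 241 239 244 210  62  34  37 103 137 110  71 119 120  70  40  57  66
   63  63  63  65]
 [225 243 239 243 207  20  38  35 101 137 110  72 119 120  70  42  59  68
   65  66  64  62]
 [219 246 239 243 206  21  37  38 101 136 108  71 120 118  68  46  63  68
   67  63  62  64]
 [211 247 240 243 209  71  38  42 101 136 108  76 122 112  52  38  59  69
   65  65  64  62]
 [209 248 242 243 219 127  26  47 104 135 107  87 130 112  52  47  62  68
   69  69  70  68]
 [191 233 238 243 226 158  27  43 103 135 102  82 129 111  51  50  66  70
   72  74  72  70]
 [122 154 209 233 235 197  45  40 105 137 102  83 129 114  56  54  67  69
   70  69  66  68]
 [138 156 173 157 146 139 109  71 110 139 101  81 129 115  67  60  66  66
   64  63  63  64]
 [161 169 176 171 163 166 159 130 123 135  97  82 126 108  63  61  64  67
   66
[... 2762 characters left out ...]
3 164 167 173 140  53  62  64
   63  62  63  63]
 [164 164 165 164 164 164 163 162 161 161 163 163 165 169 134  57  63  65
   64  63  62  61]
 [164 164 165 164 165 165 163 161 161 161 162 163 163 168 151  97  63  67
   69  67  66  60]
 [164 165 164 164 165 164 165 162 161 161 161 162 163 164 165 130  62  66
   67  63  62  50]
 [155 158 163 165 164 164 163 162 161 160 160 161 162 163 168 140  64  37
   40  39  40  43]
 [100 114 148 163 164 163 163 163 161 160 160 162 162 162 166 148  91  38
   42  43  46  46]
 [ 80  81 125 157 164 163 163 163 161 160 161 162 162 162 164 168 134  49
   47  46  47  47]
 [127 130 153 165 163 163 163 162 161 161 160 161 161 162 162 167 152  95
   42  46  47  49]]
```

```bash
python3 -m inch '0 0 0.3 0 0 0;0 0 0.3 0 0 0;0 0 0.3 0 0 0;0 0 0.3 0 0 0;0 0 0.3 0 0 0;0 0 0.3 0 0 0;0 0 0.3 0 0 0;0 0 0.3 0 0 0;0 0 0 0 0 0;0 0 0 0 0 0'
```

```text
time_s: 14.08
eef_pos: [594.4, -2.0, 5.1]
ee_rot: [-0.0, 0.638, 0.77, -0.0]
force: [0.8, -0.5, -0.1]
grip_width: -0.0
grip_force: 0.0
```

```bash
python3 -m inch '0 0 0.3 0 0 0;0 0 0.3 0 0 0;0 0 0.3 0 0 0;0 0 0.3 0 0 0;0 0 0.3 0 0 0;0 0 0.3 0 0 0;0 0 0.3 0 0 0;0 0 0.3 0 0 0;0 0 0 0 0 0;0 0 0 0 0 0'
python3 - <<'E'
from rig import ctrl
import numpy as np,pickle
c=ctrl.capture("side");pickle.dump(c,open("side4.pkl","wb"))
a=c["image"].astype(int).mean(2);b=pickle.load(open("side3.pkl","rb"))["image"].astype(int).mean(2)
print(a[246:262,340:354].astype(int))
d=abs(a-b)>25;ys,xs=np.nonzero(d[255:345,280:390]);print(len(ys),(xs+280)[:20],(ys+255)[:20])
E
```

```text
time_s: 14.92
eef_pos: [594.4, -2.0, 2.7]
ee_rot: [-0.0, 0.638, 0.77, -0.0]
force: [-0.2, -0.4, 0.2]
grip_width: 0.002
grip_force: 0.0
[[213  22  36  36 101 137 109  71 120 113  50  44  62  70]
 [202  25  36  39 101 136 107  75 122 113  53  49  71  78]
 [137  26  38  48 104 136 106  88 129 114  56  54  70  72]
 [146  50  39  46 104 135 101  82 129 113  52  49  64  66]
 [152  83  35  47 105 137 101  83 129 112  51  46  59  62]
 [150  94  33  43 110 140 102  81 128 109  46  49  60  61]
 [170 136  47  43 110 140 101  81 126 114  76  66  62  62]
 [167 152 116  91 115 138 100  87 130 146 144 106  66  63]
 [165 168 170 149 127 132  99 107 136 155 172 138  68  61]
 [165 165 167 155 140 133 122 134 142 155 171 155 104  57]
 [165 164 164 165 165 164 163 165 165 164 166 173 140  54]
 [164 164 164 164 164 162 161 162 164 163 165 168 133  57]
 [165 165 165 165 163 161 160 161 162 164 164 168 151  98]
 [165 164 165 165 164 162 161 160 161 163 163 165 166 129]
 [163 165 164 163 163 162 161 160 161 162 162 163 168 140]
 [148 162 164 163 163 163 161 160 161 162 162 162 166 149]]
11 [345 346 347 298 299 320 325 332 336 353 356] [255 255 255 271 271 273 274 275 276 280 281]
```

```bash
python3 -m inch '0 0 0.3 0 0 0;0 0 0.3 0 0 0;0 0 0.3 0 0 0;0 0 0.3 0 0 0;0 0 0.3 0 0 0;0 0 0.3 0 0 0;0 0 0.3 0 0 0;0 0 0.3 0 0 0;0 0 0 0 0 0;0 0 0 0 0 0'
```

```text
time_s: 15.8
eef_pos: [594.6, -2.1, 2.2]
ee_rot: [0.0, 0.638, 0.77, 0.0]
force: [-7.7, 0.5, 17.8]
grip_width: -0.001
grip_force: 8.7
```

Corner 1 is solid: the tool stopped at z = 2.2 with 18 N on it, so shut fingertips meet the plate at a reported z of about 2.4. I'll move along the plate to corner 2.

```bash
python3 -m inch '0 0 -4 0 0 0;0 0 -6 0 0 0;-20 0 0 0 0 0;-20 0 0 0 0 0;-20 0 0 0 0 0;-20 0 0 0 0 0;-20 0 0 0 0 0;-20 0 0 0 0 0;-20 0 0 0 0 0;-20 0 0 0 0 0'; python3 -m inch '0 0 2 0 0 0;0 0 2 0 0 0;0 0 2 0 0 0;0 0 1 0 0 0;0 0 0.5 0 0 0;0 0 0.5 0 0 0;0 0 0.5 0 0 0;0 0 0.5 0 0 0;0 0 0.5 0 0 0;0 0 0 0 0 0'
```

```text
time_s: 16.63
eef_pos: [624.1, -160.2, 10.4]
ee_rot: [-0.0, 0.638, 0.77, 0.0]
force: [-0.2, -0.5, -1.0]
grip_width: 0.002
grip_force: 0.0
time_s: 17.47
eef_pos: [624.2, -158.7, 1.2]
ee_rot: [0.0, 0.638, 0.77, 0.0]
force: [-1.7, 3.1, 4.3]
grip_width: 0.0
grip_force: 2.5
```

```bash
python3 -m inch '0 0 0.5 0 0 0;0 0 0.5 0 0 0;0 0 0.5 0 0 0;0 0 0.3 0 0 0;0 0 0 0 0 0;0 0 0 0 0 0;0 0 0 0 0 0;0 0 0 0 0 0;0 0 0 0 0 0;0 0 0 0 0 0'
```

```text
time_s: 18.3
eef_pos: [624.4, -158.9, -0.3]
ee_rot: [0.0, 0.638, 0.77, 0.0]
force: [-0.8, 4.0, 6.8]
grip_width: 0.002
grip_force: 3.2
```

Corner 2 is giving way, so I'll press it to the stop.

```bash
python3 -m inch '0 0 0.5 0 0 0;0 0 0.5 0 0 0;0 0 0.5 0 0 0;0 0 0.5 0 0 0;0 0 0.5 0 0 0;0 0 0.5 0 0 0;0 0 0 0 0 0;0 0 0 0 0 0;0 0 0 0 0 0;0 0 0 0 0 0'
python3 - <<'E'
from rig import ctrl
import numpy as np,pickle,cv2
c=ctrl.capture("side");pickle.dump(c,open("side5.pkl","wb"))
b=pickle.load(open("side0.pkl","rb"))
A,B=c["image"][215:355,260:420,::-1],b["image"][215:355,260:420,::-1]
cv2.imwrite("pics/s5.png",np.hstack([cv2.resize(i,(400,350),interpolation=cv2.INTER_CUBIC) for i in(B,A)]))
E
```

```text
time_s: 19.13
eef_pos: [624.7, -159.0, -1.5]
ee_rot: [0.001, 0.638, 0.77, 0.0]
force: [-6.1, 5.8, 19.9]
grip_width: 0.0
grip_force: 9.3
```

View pics/s5.png

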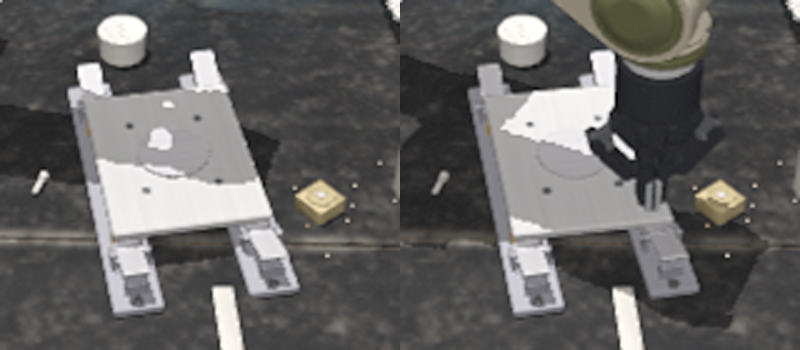

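Corner 2 sank about 4 mm and stopped at 20 N, so it is the rocking corner. The right half of the picture shows the fingers at about (652,205), on that corner. I'll lift off, move 64 mm out over tab 2 and check from the wrist camera.

```bash
python3 -m inch '0 0 -3 0 0 0;0 0 -3 0 0 0;0 0 -6 0 0 0;0 0 -6 0 0 0;0 0 -6 0 0 0;-16 0 0 0 0 0;-16 0 0 0 0 0;-16 0 0 0 0 0;-16 0 0 0 0 0;0 0 0 0 0 0'
python3 - <<'E'
from rig import ctrl
import numpy as np,pickle,cv2
c=ctrl.capture("wrist");pickle.dump(c,open("wrist5.pkl","wb"));d=ctrl.capture("side")
a=c["image"][150:450,150:550,::-1];b=cv2.resize(d["image"][255:345,290:410,::-1],(400,300),interpolation=cv2.INTER_CUBIC)
cv2.imwrite("pics/t1.png",np.hstack([a,b]))
E
```

```text
time_s: 20.02
eef_pos: [636.0, -225.1, 20.2]
ee_rot: [0.001, 0.639, 0.769, -0.0]
force: [-0.6, -0.4, -0.3]
grip_width: -0.002
grip_force: 0.0
```

View pics/t1.png

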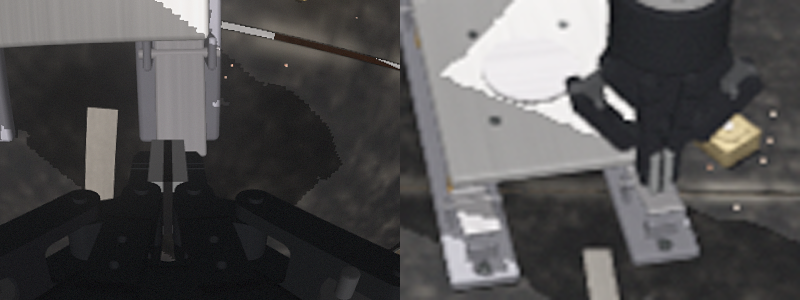

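The wrist view (left) has the tab centred about 12 px to the right of the finger centre line, with its end at about full-frame (329,303). I'll convert that to millimetres.

```bash
python3 - <<'E'
import pickle
from m import *
w=pickle.load(open("wrist5.pkl","rb"))
th=np.radians(10.7);tx=np.array([-np.sin(th),np.cos(th)]);ty=np.array([np.cos(th),np.sin(th)])
for n,p,z in(("tabend",(329,303),47),("hinge",(326,205),28),("plate far-right corner",(356,187),42)):
    q=onz(w,p,z,True)-np.array([636,-225.1]);print(n,q@tx,q@ty)
E
```

```text
tabend -3.5651037117109334 5.941383300608113
hinge 38.68780432401058 4.765899347139916
plate far-right corner 49.61053249718337 17.515566372398936
```

```bash
python3 -m inch '2 2.5 0 0 0 0;2 2.5 0 0 0 0;0 0 4 0 0 0;0 0 4 0 0 0;0 0 2 0 0 0;0 0 1.5 0 0 0;0 0 1.5 0 0 0;0 0 1.5 0 0 0;0 0 1.5 0 0 0;0 0 0 0 0 0';python3 -m inch '0 0 1 0 0 0;0 0 1 0 0 0;0 0 1 0 0 0;0 0 1 0 0 0;0 0 1 0 0 0;0 0 1 0 0 0;0 0 1 0 0 0;0 0 1 0 0 0;0 0 1 0 0 0;0 0 0 0 0 0'
```

```text
time_s: 20.95
eef_pos: [639.9, -217.3, 3.6]
ee_rot: [-0.0, 0.638, 0.77, -0.0]
force: [0.3, -0.1, -0.5]
grip_width: 0.004
grip_force: 0.0
time_s: 21.78
eef_pos: [640.1, -217.2, -5.2]
ee_rot: [0.0, 0.638, 0.77, 0.0]
force: [0.3, -1.6, 3.6]
grip_width: 0.0
grip_force: 1.4
```

```bash
python3 -m inch '0 0 1 0 0 0;0 0 1 0 0 0;0 0 1 0 0 0;0 0 1 0 0 0;0 0 1 0 0 0;0 0 0.6 0 0 0;0 0 0.6 0 0 0;0 0 0.6 0 0 0;0 0 0.6 0 0 0;0 0 0 0 0 0'
```

```text
time_s: 22.62
eef_pos: [640.1, -217.4, -11.8]
ee_rot: [0.0, 0.638, 0.77, -0.0]
force: [-0.9, -2.7, 8.0]
grip_width: -0.003
grip_force: 4.1
```

```bash
python3 -m inch '0 0 0.5 0 0 0;0 0 0.5 0 0 0;0 0 0.5 0 0 0;0 0 0.5 0 0 0;0 0 0.5 0 0 0;0 0 0 0 0 0;0 0 0 0 0 0;0 0 0 0 0 0;0 0 0 0 0 0;0 0 0 0 0 0'
```

```text
time_s: 23.45
eef_pos: [640.4, -217.5, -12.2]
ee_rot: [0.001, 0.638, 0.77, -0.0]
force: [-6.7, -0.0, 22.1]
grip_width: -0.0
grip_force: 10.9
```

The tab is on its end stop: 22 N at z = -12.2, which puts the fingertips at about 27.5 mm against the expected 28 mm. I'll lift clear.

```bash
python3 -m inch '0 0 -2 0 0 0;0 0 -4 0 0 0;0 0 -10 0 0 0;0 0 -15 0 0 0;0 0 -20 0 0 0;0 0 -25 0 0 0;0 0 -25 0 0 0;0 0 -25 0 0 0;0 0 -15 0 0 0;0 0 0 0 0 0'
python3 - <<'E'
from rig import ctrl
from m import *
w=ctrl.capture("wrist");import pickle;pickle.dump(w,open("wrist6.pkl","wb"))
# edges of tab/plate along the finger's column, by vertical profile at the tab's centre line
R=cv2.Rodrigues(np.array(w["rvec"],float))[0];t=np.array(w["tvec"],float).ravel();K=w["intrinsics"]
th=np.radians(11);o=np.array([553.2,-92]);F=np.array([[np.cos(th),-np.sin(th)],[np.sin(th),np.cos(th)]])
def proj(p):
    q=R@np.array(p,float)+t;a=np.arccos(q[2]/np.linalg.norm(q));return K[0][0]*a*q[:2]/np.hypot(*q[:2])+[K[0][2],K[1][2]]
g=w["image"].mean(2)
for z,name in((28,"flat"),):
    for y in range(-90,-172,-4):
        u=proj([*(o+F@(62,y)),z]);print(y,u.round(0),int(g[int(u[1]),int(u[0])]) if 0<=u[1]<480 else None)
print(ctrl.sense()["force"])
E
```

```text
time_s: 24.28
eef_pos: [641.2, -217.5, 130.0]
ee_rot: [0.003, 0.638, 0.77, 0.001]
force: [0.2, -0.8, 0.0]
grip_width: 0.004
grip_force: 0.0
-90 [315. 162.] 154
-94 [315. 167.] 150
-98 [315. 173.] 149
-102 [315. 178.] 143
-106 [315. 183.] 138
-110 [315. 188.] 143
-114 [315. 193.] 142
-118 [315. 198.] 141
-122 [315. 203.] 139
-126 [315. 208.] 140
-130 [315. 213.] 139
-134 [315. 218.] 139
-138 [315. 223.] 137
-142 [315. 228.] 136
-146 [316. 233.] 137
-150 [316. 238.] 137
-154 [316. 243.] 134
-158 [316. 247.] 34
-162 [316. 252.] 38
-166 [316. 257.] 39
-170 [316. 261.] 35
[ 0.48006235  0.21096663 -1.35603091]
```

```bash
python3 -c "
from rig import ctrl
print(ctrl.finish_job())"
```

```text
the job is handed in; nothing more can be done
None
```

The rocking corner was the far right one, corner 2. I pressed it down about 4 mm, let it back up, pressed shim_2 to its end stop and handed the job in; the verdict wasn't shown, and I judged the shim flat from force and height, not from a picture.

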